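# Bring the blue paint sample to the reading corner

### The arm

A 6-joint arm with a two-finger parallel gripper is mounted at the origin on the work surface. World frame = base frame: x ahead of the robot, y to its left, z up, the work surface at z = 0. Lengths are in m, angles in rad, forces in N, time in s.
With the tool pointing down it reaches from about 0.35 to 0.775 m from the base axis. Payload 5.5 kg.
Tool frame: the origin (TCP) lies midway between the tips of the shut fingers; the grasp point (between the pads) lies r.grip_depth behind it (r.grip_depth is the distance from the TCP to the grasp point, in m); z points along the fingers, y is the line along which they close (so a half turn about z gives the same grasp; the last joint's range is limited). The gripper opens to 85 mm and grips with 20 to 120 N. Pads are 22 mm wide; open, the fingers measure 114 mm over their backs; the gripper's body (76 mm by 85 mm) begins 54 mm behind the grasp point. The pads swing forward as they close: fully open they stand 13 mm farther back than shut.
Start: joints at [-1.35, 0.313, 0.046, 1.304, 0, 1.431], TCP at [0.203, -0.538, 0.205] pointing down, gripper open.
Joint ranges: [-2.76, 2.76], [-0.86, 1.69], [-1.03, 1.26], [-2.2, 2.34], [-1.47, 1.5], [-3.14, 3.14]. Speed limits (rad/s): [2.57, 2.57, 3.14, 3.14, 3.14, 3.14].

### API

Orientations are given as a unit quaternion [x, y, z, w].
In Python, from station import get_obs, capture, camera_params, ticket, r gives the robot as it stands.
- The arm moves only by the tool carry_out, never from a script. Its arguments are lists of equal length, an entry for each row: "linear": the shift along the tool's x, y, z in m, a list of three; "angular": the turn, a rotation vector about the tool's x, y, z in rad, a list of three; "jaw": the finger opening in m, from 0 to 0.0854. A call has 1 to 12 rows; each row is the pose to reach, as a shift and turn from the pose commanded when the call began, along the tool's axes at that moment; what a row does not reach only later rows make up. A row lasts 1/10 s, in which the tool goes at most 50 mm and 8.59 degrees, less where a joint would pass 70% of its speed; a pose out of reach is approached as far as the arm can. A call with a gripper value outside its range is refused whole. The fingers move at their own pace and stop on an object; "squeeze" is the grip in N (left out, the last holds). Time passes only in rows, so rows that repeat a pose let the fingers close. It gives the time, the measured TCP pose, the force, the opening and the grip force at its end, in the units of the state.
- get_obs(): the state, without advancing time (a new reading comes with each control period).
- capture(name): name is "scene" or "side" or "wrist"; returns the picture (400x640x3 uint8, red, green, blue); there is no depth.
- camera_params(name): a dict with "mtx" (3x3 intrinsics, pixels), "eye" and "rotation" of the camera in the world. Camera axes: x right, y up, looking along -z (the intrinsics and any distortion apply to the point x, -y, -z); pixel columns grow to the right and rows downward; lengths in m; the calibration is good to about 2 mm. A picture is of the moment at which its call begins: read the wrist's pose just before it. camera_params takes no time and is no camera call; for the wrist camera it gives the pose at the moment of the call.
- ticket.close_job(): hands the job in; it is judged then, once.
The state is a dict: "time": time; "joints": joint angles; "qvel": joint speeds; "effort": joint torques, N m; "tcp_pos": TCP position; "tcp_rot": TCP orientation; "force": force on the tool from outside, world axes, zero at the start; "torque": the same for the moment, N m; "finger_gap": finger opening in m; "gripper_force": force on a finger pad.
Only numpy, scipy, OpenCV 4.12 (cv2) and the standard library are available. Lean on these libraries where they do the work, as an engineer would, in place of code of your own. Each camera call takes 0.05 s, during which the arm holds its last target. There are 200 camera calls.

### The job

In the sliding sample tray, bring the blue sample to the red-marked reading corner: first slide the sample that is now in the red corner sideways into the empty space, then slide the blue one into the red corner that has been freed. Slide the samples flat in the tray, never lift them out, leave the third sample where it is, and leave all three sitting flat, each squarely in its own quarter.

Things in the scene. Friction and masses are not known exactly. Their poses are not given: they have to be found in the camera images.
- tray: square sliding tray fixed to the table, any heading; inside 166 x 166 mm, four open quarters; floor 6 mm thick, black; aluminium rim 8 mm wide, 16 mm high; rim and floor red at the reading corner. Origin: underside centre, z up. Quarter centres (tray x, y, mm): red (41.5, 41.5), empty at start (-41.5, 41.5), blue's start (41.5, -41.5), fourth (-41.5, -41.5)
- blue_sample: blue square sample block, 78 x 78 x 12 mm, with an upright wooden grip bar in the middle of its top: 36 mm long (along block x), 16 mm thick (y), 30 mm high, its top 42 mm above the underside. About 0.12 kg, slides freely. Origin: underside centre, 6 mm above the table in the tray; z up; axes parallel to the tray's. To be brought to the red corner.
- white_sample: white square sample block, 78 x 78 x 12 mm, with an upright wooden grip bar in the middle of its top: 36 mm long (along block x), 16 mm thick (y), 30 mm high, its top 42 mm above the underside. About 0.12 kg, slides freely. Origin: underside centre, 6 mm above the table in the tray; z up; axes parallel to the tray's. Starts in the red corner or in the fourth quarter.
- yellow_sample: yellow square sample block, 78 x 78 x 12 mm, with an upright wooden grip bar in the middle of its top: 36 mm long (along block x), 16 mm thick (y), 30 mm high, its top 42 mm above the underside. About 0.12 kg, slides freely. Origin: underside centre, 6 mm above the table in the tray; z up; axes parallel to the tray's. Starts in the red corner or in the fourth quarter.
Things that resemble listed ones, but are neither listed nor needed, are in the scene too. There is more than one size of the yellow_sample; the job needs the smallest.

How it is judged:
By the outcome, as a careful person would: the job done as asked, in the order asked, and still so for the second after the job is handed in, with the robot touching nothing.
It also fails if it takes over 43 s, if anything falls off the work surface, if the arm or the gripper's body presses on something with over 40 N, if the wrist force passes 120 N, or if a joint passes its speed limit or range.

## Working session

There is one attempt and no reset: what is moved stays moved. The work goes in short steps, Python scripts to look and compute and a tool call to move; the robot and the scene stay as the last step left them, time stands still between calls to the robot, and variables do not carry over. Pictures are saved under pics/ and viewed, at most 10 in all, crops included, and the job is handed in when it is done.

Besides the shell and the picture viewer there is one more tool, called by a JSON object that holds its "name" and its "arguments". carry_out: Moves the arm, as the interface text tells. Its arguments: {"type":"object","properties":{"linear":{"type":"array"},"angular":{"type":"array"},"jaw":{"type":"array"},"squeeze":{"type":"number"}},"required":["linear","angular","jaw"]}

```bash
mkdir -p pics; python3 - <<'E'
from station import *
import cv2
o=get_obs();print(o['time'],o['tcp_pos'],o['tcp_rot'],o['finger_gap'],r.grip_depth)
for n in("scene","side"):
    im=capture(n);cv2.imwrite(f"pics/{n}0.png",im[:,:,::-1]);p=camera_params(n);print(n,p)
E
```

```text
0.0 [ 0.202853   -0.53743704  0.20422789] [ 9.83770763e-01  1.79427702e-01 -3.15770275e-05 -8.85734887e-04] 0.08570797001084834 0.0187
scene {'mtx': array([[395.70794122,   0.        , 326.3351662 ],
       [  0.        , 395.70794122, 201.28928134],
       [  0.        ,   0.        ,   1.        ]]), 'eye': array([0.82749203, 0.37000803, 0.45986158]), 'rotation': array([0.15676636, 0.38137698, 0.84084227, 0.35065679])}
side {'mtx': array([[511.77553054,   0.        , 319.5240031 ],
       [  0.        , 511.77553054, 202.74295289],
       [  0.        ,   0.        ,   1.        ]]), 'eye': array([0.23774178, 0.65325848, 0.43929058]), 'rotation': array([-0.09060025,  0.48553871,  0.85119787, -0.17749911])}
```

View pics/scene0.png

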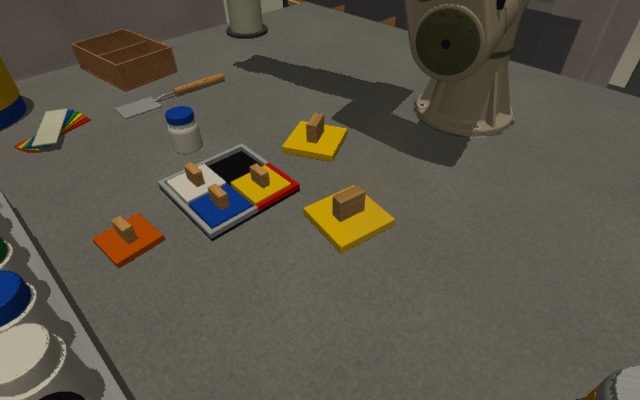

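View pics/side0.png

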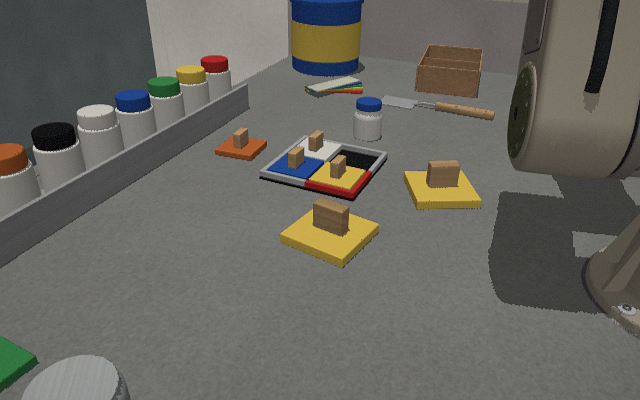

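The scene view shows the tray with outer corners at about (160,185), (240,146), (299,186) and (211,234). Yellow is in the red corner on the right, blue at the bottom (221,205), white on the left, and the empty quarter at the top. The two loose yellow blocks are look-alikes; the small jar stands near the empty/white side at (183,130). The side view agrees: yellow at (338,175), blue at (298,167), empty quarter at (362,160).

```bash
cat > h.py <<'E'
from station import *
import numpy as np, cv2
from scipy.spatial.transform import Rotation as R
def ray(p,px,z):
    px=np.atleast_2d(np.array(px,float)); K=p['mtx']
    d=np.c_[(px[:,0]-K[0,2])/K[0,0],-(px[:,1]-K[1,2])/K[1,1],-np.ones(len(px))]
    rot=np.array(p['rotation']); d=(R.from_quat(rot) if rot.size==4 else R.from_matrix(rot)).apply(d)
    return p['eye']+d*((z-p['eye'][2])/d[:,2])[:,None]
def proj(p,X):
    c=R.from_quat(p['rotation']).inv().apply(np.atleast_2d(X)-p['eye']); K=p['mtx']
    return np.c_[K[0,2]-K[0,0]*c[:,0]/c[:,2],K[1,2]+K[1,1]*c[:,1]/c[:,2]]
E
python3 - <<'E'
from h import *
np.set_printoptions(precision=4,suppress=True)
for n,px in(("scene",[(160,185),(240,146),(299,186),(211,232)]),("side",[(310,137),(387,152),(345,193),(261,178)])):
    X=ray(camera_params(n),px,.016)
    print(n,X[:,:2].tolist(),'sides',np.linalg.norm(X-np.roll(X,-1,0),axis=1),'c',X.mean(0))
    e=(X[2]-X[1])+(X[3]-X[0]);print('x dir deg',np.degrees(np.arctan2(e[1],e[0])))
p=camera_params("wrist");print(p, R.from_quat(get_obs()['tcp_rot']).as_matrix())
E
```

```text
scene [[0.6477061329029576, -0.23034545512672944], [0.4726684007577498, -0.23143651827239675], [0.47519113668135154, -0.05108321809116356], [0.6485291511954882, -0.06460094311065712]] sides [0.175  0.1804 0.1739 0.1657] c [ 0.561  -0.1444  0.016 ]
x dir deg 89.4461345379268
side [[0.6285463286929222, -0.23830551828920177], [0.46353457515600943, -0.23610085333353004], [0.4814107929309973, -0.05049079878646501], [0.6337955711529383, -0.03840488121966379]] sides [0.165  0.1865 0.1529 0.2   ] c [ 0.5518 -0.1408  0.016 ]
x dir deg 86.56713693093552
{'mtx': array([[298.6686,   0.    , 322.8873],
       [  0.    , 298.6686, 200.0029],
       [  0.    ,   0.    ,   1.    ]]), 'eye': array([ 0.2674, -0.5125,  0.375 ]), 'rotation': array([-0.1116,  0.0783, -0.5631,  0.8151])} [[ 0.9356  0.353  -0.0004]
 [ 0.353  -0.9356  0.0016]
 [ 0.0002 -0.0016 -1.    ]]
```

{"name": "carry_out", "arguments": {"linear": [[0.448,-0.234,0],[0.448,-0.234,0],[0.448,-0.234,0],[0.448,-0.234,0],[0.448,-0.234,0],[0.448,-0.234,0],[0.448,-0.234,0],[0.448,-0.234,0],[0.448,-0.234,0],[0.448,-0.234,0],[0.448,-0.234,0],[0.448,-0.234,0]], "angular": [[0,0,-1.21],[0,0,-1.21],[0,0,-1.21],[0,0,-1.21],[0,0,-1.21],[0,0,-1.21],[0,0,-1.21],[0,0,-1.21],[0,0,-1.21],[0,0,-1.21],[0,0,-1.21],[0,0,-1.21]], "jaw": [0.05,0.05,0.05,0.05,0.05,0.05,0.05,0.05,0.05,0.05,0.05,0.05]}}

```text
time: 1.3
tcp_pos: [0.5399, -0.1594, 0.2044]
tcp_rot: [0.706, 0.708, -0.0, -0.001]
force: [0.6, -0.7, -0.2]
finger_gap: 0.0499
gripper_force: 0.0
```

```bash
python3 - <<'E'
from h import *
o=get_obs();p=camera_params("wrist");im=capture("wrist");cv2.imwrite("pics/w1.png",im[:,:,::-1]);np.save("w1.npy",im);np.save("w1p.npy",p,allow_pickle=True)
print(o['time'],o['tcp_pos'],np.abs(o['qvel']).max(),p['eye'])
h=cv2.cvtColor(im,cv2.COLOR_RGB2HSV)
for nm,lo,hi in(("blue",(105,120,50),(130,255,255)),("yellow",(22,140,80),(34,255,255)),("red",(172,120,60),(179,255,255)),("red2",(0,170,60),(6,255,255))):
    m=cv2.inRange(h,lo,hi);n,l,s,c=cv2.connectedComponentsWithStats(m)
    for i in range(1,n):
        if s[i,4]>200: print(nm,s[i],c[i].round(1))
E
```

```text
1.3 [ 0.53991124 -0.15941272  0.20436384] 0.051145459455273205 [ 0.5404757  -0.09007191  0.37508536]
blue [ 341   97   72   71 3998] [374.9 131.4]
blue [ 298  303   45   37 1355] [320.  322.2]
yellow [ 194    0  107   36 2703] [253.7  13.1]
yellow [ 271   94   69   72 4218] [304.5 128.7]
yellow [  95  102  129  119 7079] [162.5 160.1]
red2 [ 262   85   80   79 1163] [284.7 107.8]
```

View pics/w1.png

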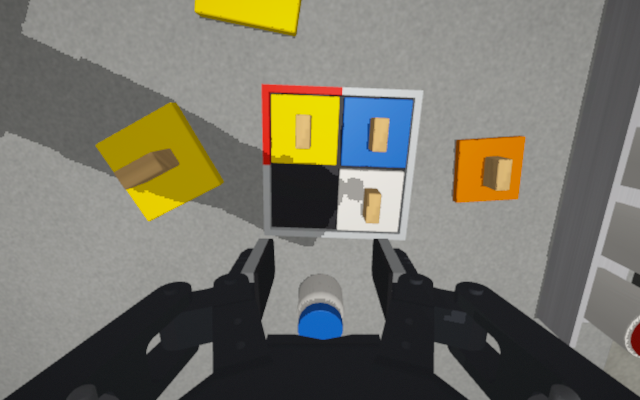

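Wrist view: the tray's outer corners are at about (263,86), (422,91), (406,239) and (265,236). Yellow's bar is at (303,131), blue's at (380,135), white's at (373,206), and the jar is at (320,322).

```bash
python3 - <<'E'
from h import *
np.set_printoptions(precision=4,suppress=True)
im=np.load("w1.npy");p=np.load("w1p.npy",allow_pickle=True).item()
h=cv2.cvtColor(im,cv2.COLOR_RGB2HSV)
X=ray(p,[(263,85.5),(422.5,91),(406.5,240),(264.5,236)],.016)
print('tray',X[:,:2].tolist(),np.linalg.norm(X-np.roll(X,-1,0),axis=1),X.mean(0))
for nm,lo,hi,b in(("blue",(105,120,50),(130,255,255),(341,97,72,71)),("yellow",(22,140,80),(34,255,255),(271,94,69,72))):
    m=np.zeros(im.shape[:2],np.uint8);x,y,w,hh=b;m[y:y+hh,x:x+w]=cv2.inRange(h,lo,hi)[y:y+hh,x:x+w]
    c=max(cv2.findContours(m,0,2)[0],key=cv2.contourArea)
    W=ray(p,c[:,0]+0.0,.018)[:,:2];q=cv2.minAreaRect((W*1000).astype(np.float32));print(nm,'top',q)
# bars: brownish inside blocks
    m2=np.zeros_like(m);hull=cv2.convexHull(c);cv2.fillPoly(m2,[hull],255);m2=cv2.erode(m2,np.ones((5,5)));bar=m2&~cv2.dilate(m,np.ones((1,1)))
    c2=max(cv2.findContours(bar,0,2)[0],key=cv2.contourArea);W=ray(p,c2[:,0]+0.0,.048)[:,:2];print(' bar',cv2.boundingRect(c2),cv2.minAreaRect((W*1000).astype(np.float32)))
print('jar',ray(p,[(320,322)],.065),'edges',ray(p,[(298,322),(343,322)],.065))
E
```

```text
tray [[0.47200958842694524, -0.05668417983538098], [0.6523495536684858, -0.06183311076198572], [0.6486907788261395, -0.24380993042395865], [0.46482964025849544, -0.23914474332078128]] [0.1804 0.182  0.1839 0.1826] [ 0.5595 -0.1504  0.016 ]
blue top ((600.7705688476562, -108.55455780029297), (79.14137268066406, 79.27604675292969), 88.17182922363281)
 bar (368, 117, 22, 36) ((599.3118896484375, -108.57095336914062), (36.86979675292969, 20.905656814575195), 88.02919006347656)
yellow top ((518.234130859375, -105.5656967163086), (79.1852798461914, 78.54720306396484), 88.080810546875)
 bar (296, 115, 15, 34) ((518.6336669921875, -105.77294158935547), (34.55393600463867, 15.086603164672852), 88.84192657470703)
jar [[ 0.5373 -0.331   0.065 ]] edges [[ 0.5105 -0.3311  0.065 ]
 [ 0.5652 -0.3308  0.065 ]]
```

{"name": "carry_out", "arguments": {"linear": [[0.0537,-0.021,0],[0.0537,-0.021,0],[0.0537,-0.021,0.05],[0.0537,-0.021,0.1],[0.0537,-0.021,0.14],[0.0537,-0.021,0.165],[0.0537,-0.021,0.181],[0.0537,-0.021,0.181],[0.0537,-0.021,0.181]], "angular": [[0,0,0.036],[0,0,0.036],[0,0,0.036],[0,0,0.036],[0,0,0.036],[0,0,0.036],[0,0,0.036],[0,0,0.036],[0,0,0.036]], "jaw": [0.05,0.05,0.05,0.05,0.05,0.05,0.05,0.05,0.05]}}

```text
time: 2.25
tcp_pos: [0.5181, -0.1085, 0.0245]
tcp_rot: [0.72, 0.694, -0.0, -0.0]
force: [0.2, 0.4, -0.2]
finger_gap: 0.0499
gripper_force: 0.0
```

```bash
python3 - <<'E'
from h import *
o=get_obs();print(o['tcp_pos'],o['force'])
cv2.imwrite("pics/w2.png",capture("wrist")[:,:,::-1])
E
```

```text
[ 0.51807389 -0.10851878  0.02446664] [ 0.21760732  0.39899147 -0.18839213]
```

View pics/w2.png

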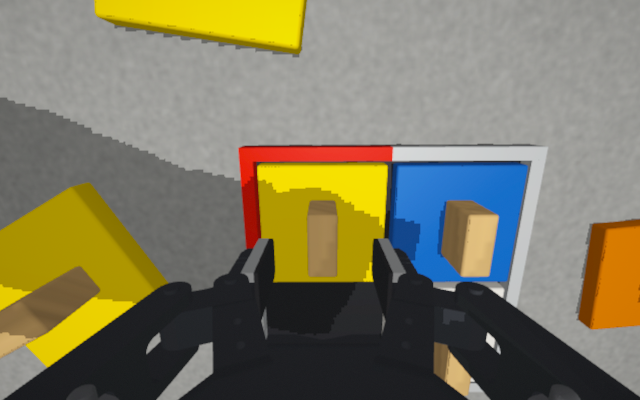

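The wrist view shows yellow's bar at about (322,238), upright and centred between the open fingers, with the tray edges level. Next I close the gripper.

{"name": "carry_out", "arguments": {"linear": [[0,0,0],[0,0,0],[0,0,0],[0,0,0],[0,0,0],[0,0,0],[0,0,0],[0,0,0]], "angular": [[0,0,0],[0,0,0],[0,0,0],[0,0,0],[0,0,0],[0,0,0],[0,0,0],[0,0,0]], "jaw": [0.03,0.02,0.01,0.01,0.01,0.01,0.01,0.01], "squeeze": 30}}

```text
time: 3.1
tcp_pos: [0.5185, -0.1072, 0.024]
tcp_rot: [0.72, 0.694, -0.0, -0.0]
force: [-0.6, 0.3, -0.5]
finger_gap: 0.0103
gripper_force: 0.0
```

```bash
python3 - <<'E'
from h import *
a=capture("wrist");b=capture("side")[110:230,220:460]
b=cv2.resize(b,(640,320),interpolation=cv2.INTER_CUBIC)
cv2.imwrite("pics/w3.png",cv2.resize(np.vstack([a[130:400],b]),(640,590))[:,:,::-1]);o=get_obs();print(o['finger_gap'],o['gripper_force'],o['force'])
E
```

```text
0.009979009484435997 0.0 [ 0.31687576 -0.79026173 -0.58515037]
```

View pics/w3.png

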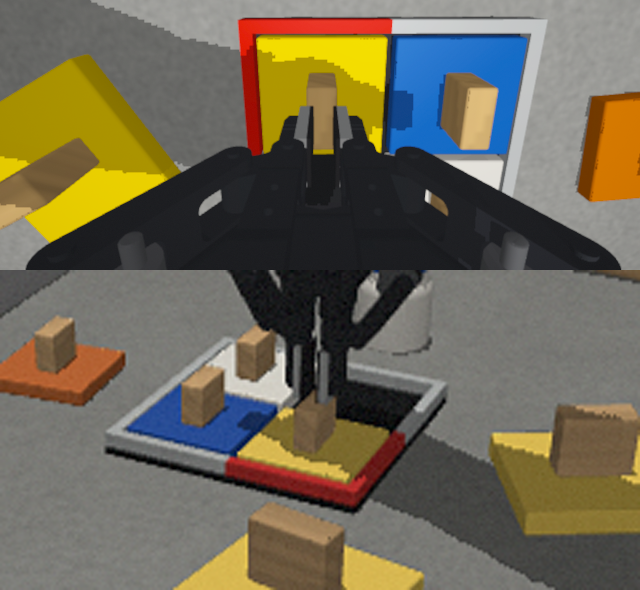

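The fingers shut to 10 mm without touching the bar: in the wrist view they lie at columns 300–350, below/behind the bar at (322,115+130). In the side inset they sit behind or above the bar. I'll check heights by projecting the TCP and triangulating the bar.

```bash
python3 - <<'E'
from h import *
np.set_printoptions(precision=4,suppress=True)
o=get_obs();t=o['tcp_pos'];print(t)
for n in("wrist","scene","side"):
    p=camera_params(n)
    print(n,'tcp',proj(p,t),'tcp+18.7',proj(p,t+[0,0,.0187]),'bar top corners pred',proj(p,[[.5105,-.0877,.048],[.5265,-.0877,.048],[.5265,-.1237,.048],[.5105,-.1237,.048]]).round(0).tolist())
a=capture("scene")[120:250,140:340]
b=capture("side")[130:210,250:400]
cv2.imwrite("pics/s4.png",np.hstack([cv2.resize(a,(400,260),interpolation=2),cv2.resize(b,(400,260),interpolation=2)])[:,:,::-1])
E
```

```text
[ 0.5185 -0.1072  0.024 ]
wrist tcp [[322.1766 234.0162]] tcp+18.7 [[322.0674 246.8473]] bar top corners pred [[305.0, 217.0], [336.0, 216.0], [338.0, 278.0], [309.0, 279.0]]
scene tcp [[259.5695 179.4841]] tcp+18.7 [[258.3395 171.0733]] bar top corners pred [[269.0, 171.0], [261.0, 175.0], [249.0, 167.0], [256.0, 163.0]]
side tcp [[336.8212 170.3283]] tcp+18.7 [[337.1984 160.8404]] bar top corners pred [[338.0, 164.0], [329.0, 162.0], [336.0, 154.0], [345.0, 155.0]]
```

View pics/s4.png

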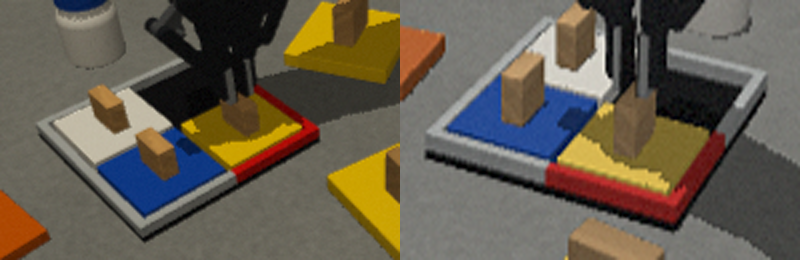

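{"name": "carry_out", "arguments": {"linear": [[0,0,0],[0,0,0],[0,0,0],[0,0,0],[0,0,0.002],[0,0,0.004],[0,0,0.004],[0,0,0.004]], "angular": [[0,0,0],[0,0,0],[0,0,0],[0,0,0],[0,0,0],[0,0,0],[0,0,0],[0,0,0]], "jaw": [0.036,0.036,0.036,0.036,0.036,0.036,0.036,0.036]}}

```text
time: 4.1
tcp_pos: [0.5184, -0.1072, 0.0199]
tcp_rot: [0.72, 0.694, -0.0, -0.0]
force: [-0.0, 0.9, 0.5]
finger_gap: 0.0363
gripper_force: 0.0
```

```bash
python3 - <<'E'
from h import *
o=get_obs();print(o['tcp_pos'],o['force'],o['finger_gap'])
a=capture("scene")[145:205,225:295]
b=capture("side")[135:195,305:375]
cv2.imwrite("pics/s5.png",np.hstack([cv2.resize(x,(400,343),interpolation=2) for x in(a,b)])[:,:,::-1])
E
```

```text
[ 0.51838815 -0.10719862  0.01990224] [-0.02710911  0.903584    0.52056902] 0.03625284887448741
```

View pics/s5.png

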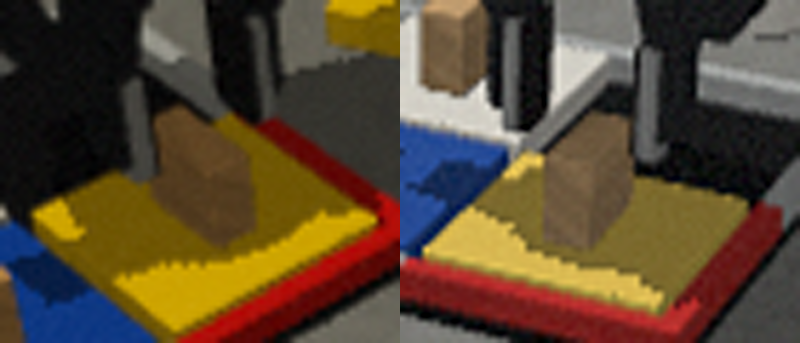

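```bash
python3 - <<'E'
from h import *
np.set_printoptions(precision=4,suppress=True)
a,b=camera_params("scene"),camera_params("side")
def tri(u,v):
    A=[];B=[]
    for p,px in((a,u),(b,v)):
        d=ray(p,px,0)[0]-p['eye'];d/=np.linalg.norm(d);M=np.eye(3)-np.outer(d,d);A.append(M);B.append(M@p['eye'])
    X=np.linalg.solve(sum(A),sum(B));return X,(proj(a,X)-u)[0],(proj(b,X)-v)[0]
for n,u,v in(("fingL",(249.8,176.5),(326.9,156.9)),("fingR",(270.8,165.6),(349.1,163.3)),("bartop",(260.2,169),(337.9,158.4))):print(n,tri(u,v))
# fingers are visible, larger x = left in side: swap pairing too
print(tri((249.8,176.5),(349.1,163.3)),tri((270.8,165.6),(326.9,156.9)))
E
```

```text
fingL (array([ 0.5384, -0.1054,  0.0452]), array([-0.2221, -1.1384]), array([-0.5466,  0.9873]))
fingR (array([ 0.4946, -0.102 ,  0.0451]), array([-0.0265, -0.1377]), array([-0.0681,  0.1261]))
bartop (array([ 0.5164, -0.1037,  0.0488]), array([-0.0746, -0.3833]), array([-0.185,  0.342]))
(array([ 0.5131, -0.1472,  0.0145]), array([-0.6466, -3.5983]), array([-1.8324,  3.2007])) (array([ 0.5199, -0.0655,  0.072 ]), array([0.4669, 2.2754]), array([ 1.0625, -2.0284]))
```

Both views agree that the real fingertips are at z≈0.045, level with the bar top, although the TCP reads 0.020. So the tool has to go about 18 mm lower; I'll go in stages, checking the force.

{"name": "carry_out", "arguments": {"linear": [[0,0,0.003],[0,0,0.006],[0,0,0.006],[0,0,0.006]], "angular": [[0,0,0],[0,0,0],[0,0,0],[0,0,0]], "jaw": [0.036,0.036,0.036,0.036]}}

```text
time: 4.6
tcp_pos: [0.5184, -0.1072, 0.0139]
tcp_rot: [0.72, 0.694, -0.0, -0.0]
force: [-0.3, 0.7, -0.7]
finger_gap: 0.0362
gripper_force: 0.0
```

{"name": "carry_out", "arguments": {"linear": [[0,0,0.003],[0,0,0.006],[0,0,0.006],[0,0,0.006]], "angular": [[0,0,0],[0,0,0],[0,0,0],[0,0,0]], "jaw": [0.036,0.036,0.036,0.036]}}

```text
time: 5.0
tcp_pos: [0.5184, -0.1072, 0.0079]
tcp_rot: [0.72, 0.694, -0.0, -0.0]
force: [0.3, 0.1, -0.1]
finger_gap: 0.036
gripper_force: 0.0
```

```bash
python3 - <<'E'
from h import *
o=get_obs();print(o['tcp_pos'],o['force'],o['finger_gap'])
a=capture("scene")[145:205,225:295]
b=capture("side")[135:195,305:375]
cv2.imwrite("pics/s6.png",np.hstack([cv2.resize(x,(400,343),interpolation=2) for x in(a,b)])[:,:,::-1])
E
```

```text
[ 0.51839518 -0.1072038   0.00792516] [ 0.31243124  0.06440334 -0.06011203] 0.0360126077002888
```

View pics/s6.png

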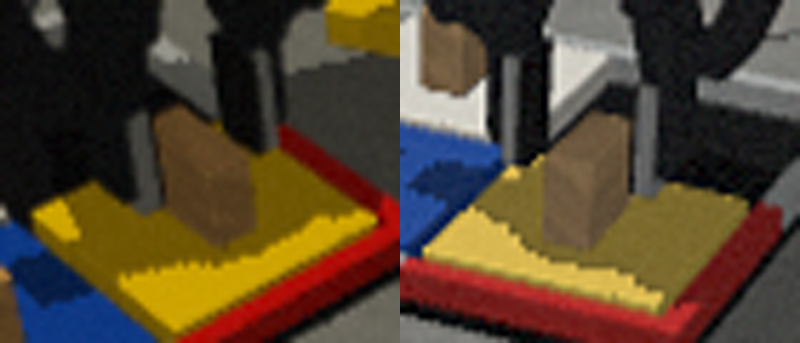

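The fingertips, at (142,205) and (270,145) in the left inset, now straddle the bar at (205,175) with no force. Next I close.

{"name": "carry_out", "arguments": {"linear": [[0,0,0.002],[0,0,0.002],[0,0,0.002],[0,0,0.002],[0,0,0.002],[0,0,0.002],[0,0,0.002]], "angular": [[0,0,0],[0,0,0],[0,0,0],[0,0,0],[0,0,0],[0,0,0],[0,0,0]], "jaw": [0.02,0.01,0.01,0.01,0.01,0.01,0.01], "squeeze": 30}}

```text
time: 5.8
tcp_pos: [0.5184, -0.1072, 0.006]
tcp_rot: [0.72, 0.694, -0.0, -0.0]
force: [0.0, 0.6, -0.4]
finger_gap: 0.015
gripper_force: 29.5
```

{"name": "carry_out", "arguments": {"linear": [[-0.008,0,0],[-0.018,0,0],[-0.03,0,0],[-0.042,0,0],[-0.054,0,0],[-0.066,0,0],[-0.076,0,0],[-0.083,0,0],[-0.083,0,0],[-0.083,0,0]], "angular": [[0,0,0],[0,0,0],[0,0,0],[0,0,0],[0,0,0],[0,0,0],[0,0,0],[0,0,0],[0,0,0],[0,0,0]], "jaw": [0.01,0.01,0.01,0.01,0.01,0.01,0.01,0.01,0.01,0.01]}}

```text
time: 6.8
tcp_pos: [0.5154, -0.1901, 0.006]
tcp_rot: [0.72, 0.694, 0.0, -0.0]
force: [0.3, -0.0, -1.3]
finger_gap: 0.0154
gripper_force: 29.5
```

{"name": "carry_out", "arguments": {"linear": [[0,0,0],[0,0,0],[0,0,0],[0,0,-0.02],[0,0,-0.06],[0,0,-0.11],[0,0,-0.16],[0,0.02,-0.2],[0,0.02,-0.2],[0,0.02,-0.2]], "angular": [[0,0,0],[0,0,0],[0,0,0],[0,0,0],[0,0,0],[0,0,0],[0,0,0],[0,0,0],[0,0,0],[0,0,0]], "jaw": [0.036,0.036,0.036,0.036,0.036,0.036,0.036,0.036,0.036,0.036]}}

```text
time: 7.8
tcp_pos: [0.5366, -0.191, 0.2072]
tcp_rot: [0.719, 0.695, 0.0, 0.001]
force: [0.2, 0.7, -0.7]
finger_gap: 0.0363
gripper_force: 0.0
```

```bash
cat > m.py <<'E'
from h import *
import sys
np.set_printoptions(precision=4,suppress=True)
o=get_obs();p=camera_params("wrist");im=capture("wrist");cv2.imwrite(sys.argv[1],im[:,:,::-1])
print(o['time'],o['tcp_pos'],R.from_quat(o['tcp_rot']).as_matrix()[:2,:2].tolist())
h=cv2.cvtColor(im,cv2.COLOR_RGB2HSV)
for nm,lo,hi in(("blue",(105,120,50),(130,255,255)),("yellow",(22,140,50),(34,255,255)),("white",(0,0,170),(179,40,255))):
    for c in cv2.findContours(cv2.inRange(h,lo,hi),0,2)[0]:
        if cv2.contourArea(c)<600: continue
        q=cv2.minAreaRect((ray(p,c[:,0]+0.0,.018)[:,:2]*1000).astype(np.float32))
        if abs(q[0][0]-558)<90 and abs(q[0][1]+148)<100: print(nm,np.round(q[0],1),np.round(q[1],1),round(q[2],1))
E
python3 m.py pics/w7.png
```

```text
7.8 [ 0.5366 -0.191   0.2072] [[0.03525381102470567, 0.9993751977612578], [0.9993774903324691, -0.03525027221038938]]
blue [ 600.7 -108.8] [77.4 79.4] 88.0
yellow [ 515.7 -188.2] [77.9 78.8] 88.0
white [ 597.7 -191. ] [77.9 77.8] 88.0
white [ 601.9 -150.5] [183.   95.7] 88.0
```

View pics/w7.png

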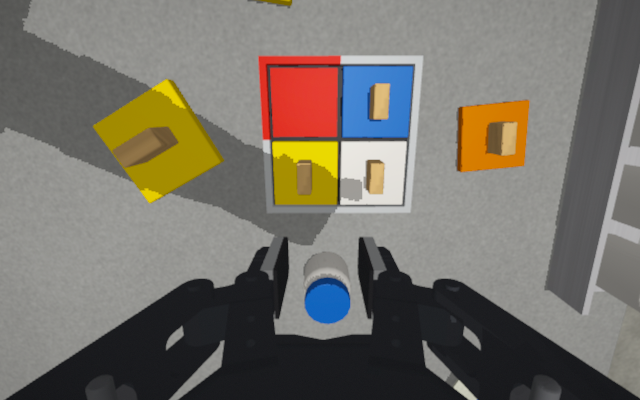

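Wrist view: yellow sits squarely in the lower-left quarter (305,175), the red corner (303,100) is free, blue is at (376,100) and white is at (374,172). Next is blue.

{"name": "carry_out", "arguments": {"linear": [[0.042,0.03,0],[0.0845,0.061,0],[0.0845,0.061,0],[0.0845,0.061,0.05],[0.0845,0.061,0.1],[0.0845,0.061,0.14],[0.0845,0.061,0.17],[0.0845,0.061,0.19],[0.0845,0.061,0.2],[0.0845,0.061,0.201],[0.0845,0.061,0.201]], "angular": [[0,0,0],[0,0,0],[0,0,0],[0,0,0],[0,0,0],[0,0,0],[0,0,0],[0,0,0],[0,0,0],[0,0,0],[0,0,0]], "jaw": [0.045,0.045,0.045,0.045,0.045,0.045,0.045,0.045,0.045,0.045,0.045]}}

```text
time: 8.95
tcp_pos: [0.5993, -0.1089, 0.0052]
tcp_rot: [0.72, 0.694, -0.0, -0.0]
force: [0.3, -0.3, -0.3]
finger_gap: 0.0454
gripper_force: 0.0
```

{"name": "carry_out", "arguments": {"linear": [[0,0,0],[0,0,0],[0,0,0],[0,0,0],[0,0,0],[0,0,0],[0,0,0]], "angular": [[0,0,0],[0,0,0],[0,0,0],[0,0,0],[0,0,0],[0,0,0],[0,0,0]], "jaw": [0.03,0.02,0.01,0.01,0.01,0.01,0.01], "squeeze": 30}}

```text
time: 9.65
tcp_pos: [0.6006, -0.109, 0.0065]
tcp_rot: [0.72, 0.694, 0.001, 0.001]
force: [-0.0, 0.6, 6.5]
finger_gap: 0.0154
gripper_force: 30.3
```

{"name": "carry_out", "arguments": {"linear": [[0,-0.008,0],[0,-0.018,0],[0,-0.03,0],[0,-0.042,0],[0,-0.054,0],[0,-0.066,0],[0,-0.076,0],[0,-0.083,0],[0,-0.083,0],[0,-0.083,0]], "angular": [[0,0,0],[0,0,0],[0,0,0],[0,0,0],[0,0,0],[0,0,0],[0,0,0],[0,0,0],[0,0,0],[0,0,0]], "jaw": [0.01,0.01,0.01,0.01,0.01,0.01,0.01,0.01,0.01,0.01]}}

```text
time: 10.65
tcp_pos: [0.5168, -0.1061, 0.0065]
tcp_rot: [0.72, 0.694, 0.0, 0.001]
force: [0.0, -1.3, 10.3]
finger_gap: 0.0154
gripper_force: 30.8
```

{"name": "carry_out", "arguments": {"linear": [[0,0,0],[0,0,0],[0,0,0],[0,0,0],[0,0,-0.02],[0,0,-0.06],[0,0,-0.11],[-0.03,0,-0.16],[-0.07,0.02,-0.2],[-0.085,0.02,-0.2],[-0.085,0.02,-0.2],[-0.085,0.02,-0.2]], "angular": [[0,0,0],[0,0,0],[0,0,0],[0,0,0],[0,0,0],[0,0,0],[0,0,0],[0,0,0],[0,0,0],[0,0,0],[0,0,0],[0,0,0]], "jaw": [0.04,0.04,0.04,0.04,0.04,0.04,0.04,0.04,0.04,0.04,0.04,0.04]}}

```text
time: 11.85
tcp_pos: [0.5331, -0.1915, 0.2045]
tcp_rot: [0.72, 0.694, -0.0, -0.001]
force: [0.4, 0.7, -0.9]
finger_gap: 0.0403
gripper_force: 0.0
```

```bash
python3 m.py pics/w8.png
```

```text
11.85 [ 0.5331 -0.1915  0.2045] [[0.037245726627672546, 0.9993057742649092], [0.9993058975928502, -0.03724511397213982]]
blue [ 517.  -105.7] [77.9 78.4] 87.9
yellow [ 516.  -187.9] [77.3 79.3] 87.9
white [ 597.5 -190.8] [77.3 78.3] 87.9
white [ 601.3 -150.1] [182.6  97.5] 87.9
```

View pics/w8.png

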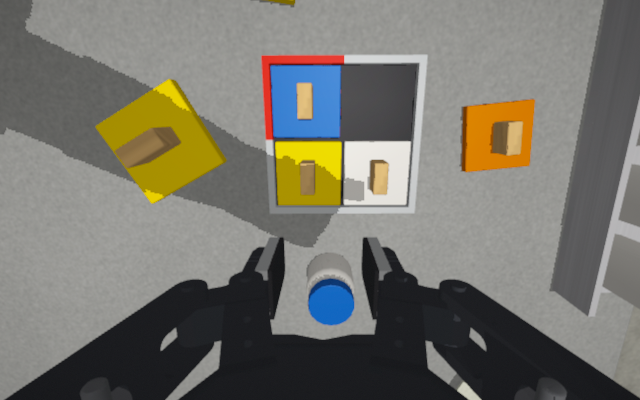

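The wrist view shows blue squarely in the red corner (305,100), yellow below it (308,173) and white unmoved (377,173). All three sit flat and aligned, and the arm is clear.

```bash
python3 -c "
from station import ticket;print(ticket.close_job())"
```

```text
the job is handed in; nothing more can be done
None
```

The job is handed in at about 12 s on the robot's clock: yellow was slid into the empty quarter, then blue into the red corner, white stayed put, and the last wrist picture shows all three square in their quarters with the gripper clear (no verdict was returned).

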